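# Restock the salt row, oldest to the front

### The arm

A 6-joint arm with a two-finger parallel gripper is mounted at the origin on a cart in front of the work surface, level with it; the furniture and walls round the work are solid. World frame = base frame: x ahead of the robot, y to its left, z up, the work surface at z = 0. Lengths are in m, angles in rad, forces in N, time in s.
With the tool pointing down it reaches from about 0.4 to 0.925 m from the base axis. Payload 12.5 kg.
Tool frame: the origin (TCP) lies midway between the tips of the shut fingers; the grasp point (between the pads) lies bot.grasp_offset behind it (bot.grasp_offset is the distance from the TCP to the grasp point, in m); z points along the fingers, y is the line along which they close (so a half turn about z gives the same grasp; the last joint's range is limited). The gripper opens to 95 mm and grips with 3 to 60 N. Pads are 20 mm wide; open, the fingers measure 119 mm over their backs; the gripper's body (75 mm by 180 mm) begins 59 mm behind the grasp point.
Start: joints at [1.154, 0.491, 1.559, -0, 1.092, -0.106], TCP at [0.191, 0.595, 0.215] pointing down, gripper open.
Joint ranges: [-3.1, 3.1], [-0.84, 2.19], [0.05, 2.79], [-1.13, 4.28], [0.06, 2.93], [-2.69, 2.69]. Speed limits (rad/s): [2.22, 2.22, 2.79, 3.14, 3.14, 3.14].

### API

Orientations are given as [roll, pitch, yaw] about the fixed x, y, z axes, in that order (R = Rz(yaw) Ry(pitch) Rx(roll)).
In Python, from cell import readout, capture, camera_info, ticket, bot gives the robot as it stands.
- The arm moves only by the tool play_rows, never from a script. Its argument "plan" is text: rows parted by semicolons, each of 5 numbers parted by spaces: the shift along the world's x, y, z in m, then the turn about the world's z in rad, then the gripper's target within -1 to 1 (fully open at 1, half-way at 0, shut at -1). A call has 1 to 10 rows; each row shifts and turns the commanded pose from where the row before left it; what a row does not reach is not made up. A row lasts 1/10 s, in which the tool goes at most 50 mm and 8.59 degrees, less where a joint would pass 70% of its speed; a pose out of reach is approached as far as the arm can. A call is refused whole if a number of a shift passes 0.05 or a number of a turn 0.15, either way. A call with a gripper value outside its range is refused whole. The fingers move at their own pace and stop on an object; the grip force is fixed at half the most. Time passes only in rows, so rows that do not move let the fingers close. It gives the time, the measured TCP pose, the force, the opening and the grip force at its end, in the units of the state.
- readout.observe(): the state, without advancing time (a new reading comes with each control period).
- capture(name): name is "scene" or "top" or "wrist"; returns (picture, depth): 420x560x3 uint8, blue, green, red; 420x560 float32, m along the optical axis (not along the pixel's ray), 0 where there is no reading.
- camera_info(name): a dict with "fx", "fy", "cx", "cy" (pixels), "world_to_cam" (4x4, takes a point from world to camera coordinates); the wrist camera has in their place "tool_from_camera" (4x4, takes a point from camera to tool coordinates, whose origin is the TCP and whose axes are the flange's). Camera axes: x right, y down, z forward; pixel columns grow to the right and rows downward; lengths in m; the calibration is good to about 2 mm. A picture is of the moment at which its call begins: read the wrist's pose just before it. camera_info takes no time and is no camera call.
- ticket.finish_job(): hands the job in; it is judged then, once.
The state is a dict: "t": time; "joints": joint angles; "joint_velocities": joint speeds; "effort": joint torques, N m; "eef_pos": TCP position; "tool_rot": TCP orientation; "force": force on the tool from outside, world axes, zero at the start; "ft_torque": the same for the moment, N m; "opening": opening from 0.0 (shut) to 1.0 (fully open); "grasp_force": force on a finger pad.
Only numpy, scipy, OpenCV 4.12 (cv2) and the standard library are available. Lean on these libraries where they do the work, as an engineer would, in place of code of your own. Each camera call takes 0.05 s, during which the arm holds its last target. There are 200 camera calls.

### The job

The salt shaker standing at the back of its row on the low two-row shelf is the older one: bring it forward in the same row until it stands close up to the front rail (the low one, nearest the robot). Then stand the new salt shaker from the worktop behind it, in the back half of that row. Keep both shakers upright and leave the steel cup in the other row where it is.

Things in the scene. Friction and masses are not known exactly. Their poses are not given: they have to be found in the camera images.
- shelf: Fixed low steel shelf, 196 (x) by 204 mm (y); origin: centre of its underside; +x to its back, away from the robot. Deck 30 mm above origin. Two rows along x, centred at y = +49 and -49 mm; 6 mm wire rails (centre lines y = 0, +-98 mm; front x = -95 mm) rise 17 mm above the deck, the back rail (x = +95 mm) 39 mm. A shaker touching the front rail has its centre at x = -70 mm.
- old_shaker_center (a point): Salt shaker: clear body with white salt and a domed grey top, 44 mm across (round body up to 74 mm high, top 34 mm across), 90 mm tall, about 0.1 kg, loose. The older one, standing on the shelf in the back half of the left or the right row. The point is its centre, 45 mm above its foot; z up.
- new_shaker_center (a point): Salt shaker: clear body with white salt and a domed grey top, 44 mm across (round body up to 74 mm high, top 34 mm across), 90 mm tall, about 0.1 kg, loose. The new one, standing directly on the worktop to the left or the right of the shelf. The point is its centre, 45 mm above its foot; z up.
- shelf_cup_center (a point): Round steel portion cup filled with a yellow spread, 61 mm across, 37 mm high, loose, standing in the back half of the shelf's other row. The point is its centre, 18.5 mm above its foot. To be left alone.
There are look-alikes about, which are no part of the job. Leave any purple look-alike of the part that bears old_shaker_center alone.

How it is judged:
By the outcome, as a careful person would: the job done as asked, in the order asked, and still so for the second after the job is handed in, with the robot touching nothing.
It also fails if it takes over 61 s, if anything falls off the work surface, if the arm or the gripper's body presses on something with over 40 N, if the wrist force passes 120 N, or if a joint passes its speed limit or range.

## Working session

There is one attempt and no reset: what is moved stays moved. The work goes in short steps, Python scripts to look and compute and a tool call to move; the robot and the scene stay as the last step left them, time stands still between calls to the robot, and variables do not carry over. Pictures are saved under pics/ and viewed, at most 10 in all, crops included, and the job is handed in when it is done.

Besides the shell and the picture viewer there is one more tool, called after "Call:" by a JSON object that holds its "fn" and its "kwargs", one argument or row to a line. play_rows: Moves the arm, as the interface text tells. Its arguments: {"type":"object","properties":{"plan":{"type":"string"}},"required":["plan"]}

```bash
mkdir -p pics
cat > h.py <<'E'
import numpy as np, cv2
from cell import readout, capture, camera_info, ticket, bot
def grab(n,fn):
    p,d=capture(n); cv2.imwrite('pics/'+fn+'.png',p); np.save('pics/'+fn+'.npy',d); return p,d
def world(n,d):
    c=camera_info(n); v,u=np.mgrid[:d.shape[0],:d.shape[1]]
    P=np.stack([(u-c['cx'])/c['fx']*d,(v-c['cy'])/c['fy']*d,d,np.ones_like(d)],-1)
    return P@np.linalg.inv(c['world_to_cam']).T
E
python3 - <<'E'
from h import *
grab('scene','s1');grab('top','t1')
print(bot.grasp_offset,readout.observe())
a=cv2.imread('pics/s1.png');b=cv2.imread('pics/t1.png')
for n in('scene','top'): print(np.linalg.inv(camera_info(n)['world_to_cam']).round(3))
E
```

```text
0.0188 {'t': 0.1, 'joints': array([ 1.15441270e+00,  4.91493862e-01,  1.55940792e+00,  1.60205886e-05,
        1.09168201e+00, -1.05611373e-01]), 'joint_velocities': array([-0.00017686, -0.00029834, -0.00127641, -0.00080265, -0.00232514,
        0.00095472]), 'effort': array([ 3.37796657e-03, -6.13619757e+01, -2.58603913e+01,  6.94258860e-02,
        4.70161659e-02, -8.98233202e-05]), 'eef_pos': array([0.1910135 , 0.59486538, 0.21411686]), 'tool_rot': array([-3.14060854e+00, -1.18611182e-04,  2.83081295e+00]), 'force': array([-1.09054473,  0.16652199, -0.3863645 ]), 'ft_torque': array([-0.0418693 ,  0.02428014, -0.02024226]), 'grasp_force': 0.0, 'opening': 1.0007575719446093}
[[ 0.577 -0.613  0.54  -0.004]
 [-0.817 -0.433  0.382 -0.404]
 [-0.    -0.661 -0.75   0.913]
 [ 0.     0.     0.     1.   ]]
[[ 0.013 -0.995  0.095  0.532]
 [-1.    -0.013 -0.001  0.009]
 [ 0.002 -0.095 -0.995  0.989]
 [ 0.     0.     0.     1.   ]]
```

View pics/s1.png

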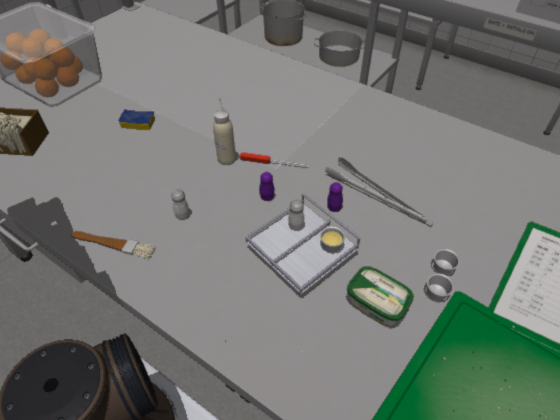

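View pics/t1.png

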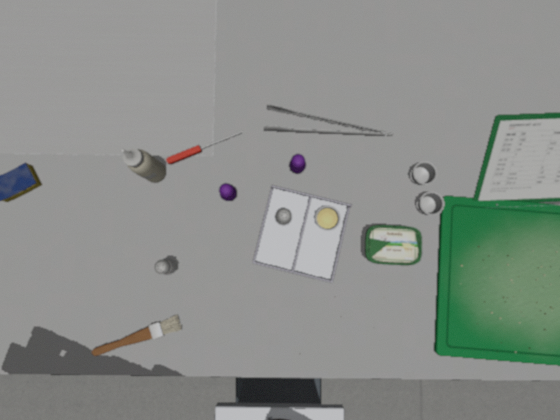

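The scene view shows a grey-top shaker on the shelf at (297,213), a second on the worktop at (180,203), and purple look-alikes at (267,185) and (335,196). In the top view these are (284,215), (163,267), (228,192) and (298,163), and the cup is at (327,218). The grey ones fit: one stands at the back of the shelf's left row, the other on the worktop to the left. I'll measure them and confirm with a crop.

Run:
```python
from h import *
for n,f in(('top','t1'),('scene','s1')):
    d=np.load(f'pics/{f}.npy'); W=world(n,d)[...,:3]; W[d==0]=np.nan
    z=W[...,2]
    R=(W[...,0]>.3)&(W[...,0]<.85)
    # blobs above 60 mm
    m=(R&(z>.055)&(z<.16)&(abs(W[...,1])<.5)).astype(np.uint8)
    k,l,s,c=cv2.connectedComponentsWithStats(m)
    for i in range(1,k):
        if s[i,4]>25:
            p=W[l==i]; hi=p[p[:,2]>p[:,2].max()-.016]; print(n,c[i].round(),s[i,4],'top',p[:,2].max().round(3),'mean',hi.mean(0).round(4),'mid',((hi.min(0)+hi.max(0))/2).round(4))
    if n=='top':
        m=(R&(z>.02)&(z<.055)&(W[...,1]>-.12)&(W[...,1]<.15)).astype(np.uint8)
        m=cv2.morphologyEx(m,cv2.MORPH_OPEN,np.ones((3,3)))
        k,l,s,c=cv2.connectedComponentsWithStats(m)
        for i in range(1,k):
            if s[i,4]>200:
                p=W[l==i]; print('shelf',c[i],s[i,4],cv2.minAreaRect(p[:,:2].astype(np.float32)),np.nanmedian(p[:,2]))
        for (u,v) in [(327,218),(322,214),(280,245),(315,255),(340,300)]: print(u,v,W[v,u].round(4))
a=cv2.imread('pics/s1.png')[150:300,150:370];b=cv2.imread('pics/t1.png')[150:290,140:360]
cv2.imwrite('pics/c1.png',np.vstack([cv2.resize(a,(660,300+0),interpolation=3) if 0 else cv2.resize(a,(440,300),interpolation=3),cv2.resize(b,(440,280),interpolation=3)]))
```

```text
top [492. 145.] 597 top 0.157 mean [ 0.8371 -0.4884  0.1474] mid [ 0.8367 -0.488   0.1493]
top [147. 166.] 516 top 0.16 mean [0.7277 0.3149 0.1508] mid [0.7337 0.3217 0.152 ]
top [298. 161.] 182 top 0.092 mean [ 0.7513 -0.0388  0.0845] mid [ 0.7533 -0.0394  0.0838]
top [227. 190.] 179 top 0.093 mean [0.6781 0.1331 0.0848] mid [0.6784 0.1338 0.0848]
top [311. 195.] 206 top 0.073 mean [ 0.6696 -0.071   0.0676] mid [ 0.669  -0.0708  0.065 ]
top [328. 217.] 403 top 0.071 mean [ 0.6169 -0.113   0.0608] mid [ 0.6165 -0.1124  0.0629]
top [284. 216.] 248 top 0.121 mean [ 0.6162 -0.0057  0.1143] mid [ 0.6162 -0.0054  0.113 ]
top [163. 266.] 207 top 0.091 mean [0.4945 0.2779 0.0839] mid [0.4948 0.2796 0.0832]
shelf [294.32431333 236.66286877] 4915 ((0.5783368349075317, -0.04575705528259277), (0.19458314776420593, 0.19593019783496857), 76.97533416748047) 0.02985282365152131
327 218 [ 0.6149 -0.111   0.0579]
322 214 [ 0.6249 -0.0992  0.0542]
280 245 [0.5484 0.0024 0.0272]
315 255 [ 0.5247 -0.085   0.0278]
340 300 [ 0.4115 -0.152  -0.0032]
scene [223. 135.] 590 top 0.16 mean [0.7228 0.3211 0.1512] mid [0.7289 0.3264 0.1518]
scene [266. 179.] 179 top 0.092 mean [0.6732 0.1323 0.0849] mid [0.6759 0.1364 0.0845]
scene [335. 190.] 185 top 0.093 mean [ 0.7462 -0.0391  0.0851] mid [ 0.7492 -0.0373  0.0851]
scene [178. 197.] 197 top 0.091 mean [0.4889 0.2776 0.0846] mid [0.4899 0.2803 0.0836]
scene [332. 217.] 186 top 0.074 mean [ 0.6657 -0.0746  0.0685] mid [ 0.6661 -0.07    0.0662]
scene [296. 213.] 357 top 0.124 mean [ 0.6107 -0.0066  0.1156] mid [ 0.6127 -0.0044  0.1161]
scene [519. 253.] 814 top 0.156 mean [ 0.8336 -0.488   0.1468] mid [ 0.8325 -0.4876  0.1485]
scene [332. 237.] 398 top 0.071 mean [ 0.6165 -0.1087  0.0614] mid [ 0.6141 -0.1095  0.0632]
```

View pics/c1.png

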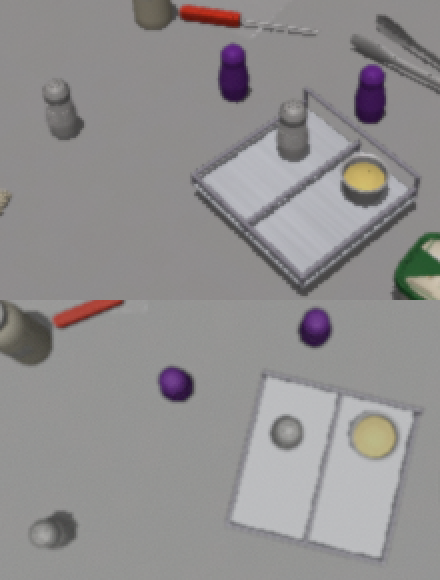

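The crop confirms it. The clear, grey-topped shaker in the shelf's left row is the old one and the grey-topped one on the worktop is the new one; both purple ones stand off the shelf. The shelf centre is about (0.578,-0.046) with yaw about -13°. I'll move over the old shaker now.

Call:
{"fn": "play_rows", "kwargs": {
  "plan": "0.028 -0.04 0 0.01 1;0.028 -0.04 0 0.01 1;0.028 -0.04 0 0.01 1;0.028 -0.04 0 0.01 1;0.028 -0.04 0 0.01 1;0.028 -0.04 0 0.01 1;0.028 -0.04 0 0.01 1;0.028 -0.04 0 0.014 1;0.028 -0.04 0 0 1;0.028 -0.04 0 0 1"
}}

```text
t: 1.1
eef_pos: [0.4719, 0.1932, 0.2146]
tool_rot: [3.142, -0.0, 2.915]
force: [0.8, 0.7, -0.8]
opening: 1.002
grasp_force: 0.0
```

Call:
{"fn": "play_rows", "kwargs": {
  "plan": "0.028 -0.04 0 0 1;0.028 -0.04 0 0 1;0.028 -0.04 0 0 1;0.028 -0.04 0 0 1;0 0 0 0 1;0 0 0 0 1"
}}

```text
t: 1.7
eef_pos: [0.583, 0.0343, 0.214]
tool_rot: [-3.142, -0.001, 2.913]
force: [-0.6, -0.4, -0.4]
opening: 0.999
grasp_force: 0.0
```

```bash
cat >> h.py <<'E'
from scipy.spatial.transform import Rotation as Rn
def wristworld(fn):
    s=readout.observe(); p,d=grab('wrist',fn); c=camera_info('wrist')
    T=np.eye(4);T[:3,:3]=Rn.from_euler('xyz',s['tool_rot']).as_matrix();T[:3,3]=s['eef_pos']
    T=T@c['tool_from_camera']
    v,u=np.mgrid[:d.shape[0],:d.shape[1]]
    P=np.stack([(u-c['cx'])/c['fx']*d,(v-c['cy'])/c['fy']*d,d,np.ones_like(d)],-1)@T.T
    P[d==0]=np.nan; return s,p,P[...,:3],T
def blobs(W,lo,hi,b):
    z=W[...,2];m=((z>lo)&(z<hi)&(W[...,0]>b[0])&(W[...,0]<b[1])&(W[...,1]>b[2])&(W[...,1]<b[3])).astype(np.uint8)
    k,l,s,c=cv2.connectedComponentsWithStats(m)
    for i in range(1,k):
        if s[i,4]>60:
            p=W[l==i]; print(c[i].round(),s[i,4],'zmax',p[:,2].max().round(4),'circ',[np.round(x,4) for x in cv2.minEnclosingCircle(p[:,:2].astype(np.float32))],'med',np.median(p,0).round(4))
E
python3 - <<'E'
from h import *
s,p,W,T=wristworld('w1'); print(s['eef_pos'],s['tool_rot'],T.round(3))
blobs(W,.095,.125,(.4,.8,-.2,.2)); blobs(W,.06,.095,(.4,.8,-.2,.2))
z=W[...,2];m=(z>.024)&(z<.05)&(abs(W[...,0]-.578)<.16)&(abs(W[...,1]+.046)<.16)
print(cv2.minAreaRect(W[m][:,:2].astype(np.float32)))
E
```

```text
[0.58298807 0.03428965 0.21395421] [-3.14158381e+00 -1.43181702e-03  2.91276096e+00] [[ 0.225  0.946  0.232  0.519]
 [ 0.974 -0.218 -0.054  0.05 ]
 [-0.     0.238 -0.971  0.383]
 [ 0.     0.     0.     1.   ]]
[246. 242.] 994 zmax 0.1196 circ [array([ 0.6172, -0.0034]), np.float64(0.0174)] med [ 0.6132 -0.001   0.1149]
[252. 223.] 534 zmax 0.0947 circ [array([ 0.6187, -0.0025]), np.float64(0.0216)] med [0.604  0.0072 0.0766]
[144. 240.] 335 zmax 0.069 circ [array([ 0.6134, -0.111 ]), np.float64(0.0306)] med [ 0.6008 -0.1296  0.0656]
[157. 244.] 81 zmax 0.0628 circ [array([ 0.6143, -0.1109]), np.float64(0.0111)] med [ 0.6116 -0.1118  0.0605]
[391. 246.] 61 zmax 0.0828 circ [array([0.6691, 0.1462]), np.float64(0.0086)] med [0.6667 0.1457 0.0772]
((0.5989943742752075, -0.08591338992118835), (0.2681662440299988, 0.2534712851047516), 76.98471069335938)
```

View pics/w1.png

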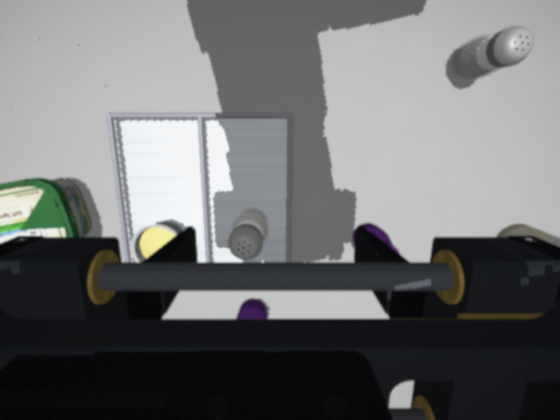

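In the wrist view the old shaker's top is at (246,240), the front rail runs along row 115 from column 110 to 292, the left rail is at column 291, the cup is at (157,242), and the new shaker is at (513,45). I'll work out the rail positions from these pixels.

Run:
```python
from h import *
c=camera_info('wrist'); s=readout.observe()
T=np.eye(4);T[:3,:3]=Rn.from_euler('xyz',s['tool_rot']).as_matrix();T[:3,3]=s['eef_pos'];T=T@c['tool_from_camera']
p=cv2.imread('pics/w1.png');g=cv2.cvtColor(p,cv2.COLOR_BGR2GRAY).astype(int)
def ray(u,v,z):
    r=T[:3,:3]@[(u-c['cx'])/c['fx'],(v-c['cy'])/c['fy'],1]; return (T[:3,3]+r*(z-T[2,3])/r[2])[:2]
print('col150',list(g[106:126,150]),'col260',list(g[106:126,260]),'row180',list(g[180,280:300]),'row180mid',list(g[180,195:215]))
a,b=ray(130,115,.045),ray(280,115,.045)
print(a,b,np.degrees(np.arctan2(*(b-a)[::-1])))
for uv in [(291,150),(291,220),(202,150),(206,220)]: print(uv,ray(*uv,.045))
d=np.load('pics/w1.npy');v,u=np.mgrid[:420,:560]
W=(np.stack([(u-c['cx'])/c['fx']*d,(v-c['cy'])/c['fy']*d,d,np.ones_like(d)],-1)@T.T)[...,:3];W[d==0]=np.nan
blobs(W,.07,.1,(.4,.6,.2,.35))
```

```text
col150 [np.int64(192), np.int64(193), np.int64(193), np.int64(193), np.int64(193), np.int64(188), np.int64(176), np.int64(167), np.int64(173), np.int64(176), np.int64(164), np.int64(143), np.int64(135), np.int64(162), np.int64(209), np.int64(236), np.int64(242), np.int64(244), np.int64(244), np.int64(244)] col260 [np.int64(105), np.int64(105), np.int64(104), np.int64(105), np.int64(104), np.int64(103), np.int64(98), np.int64(95), np.int64(97), np.int64(97), np.int64(93), np.int64(94), np.int64(110), np.int64(130), np.int64(138), np.int64(140), np.int64(140), np.int64(140), np.int64(141), np.int64(141)] row180 [np.int64(142), np.int64(142), np.int64(143), np.int64(142), np.int64(142), np.int64(138), np.int64(124), np.int64(102), np.int64(94), np.int64(95), np.int64(94), np.int64(92), np.int64(97), np.int64(103), np.int64(105), np.int64(107), np.int64(106), np.int64(106), np.int64(105), np.int64(106)] row180mid [np.int64(245), np.int64(246), np.int64(246), np.int64(245), np.int64(243), np.int64(232), np.int64(202), np.int64(186), np.int64(180), np.int64(162), np.int64(135), np.int64(125), np.int64(135), np.int64(158), np.int64(196), np.int64(230), np.int64(242), np.int64(245), np.int64(246), np.int64(246)]
[ 0.46784797 -0.09906233] [0.50407958 0.05919525] 77.10488800940952
(291, 150) [0.54325475 0.06291902]
(291, 220) [0.62264231 0.04578427]
(202, 150) [ 0.52116788 -0.0335538 ]
(206, 220) [ 0.60032456 -0.05169404]
[511.  46.] 1382 zmax 0.0907 circ [array([0.4936, 0.282 ]), np.float64(0.0172)] med [0.494  0.2759 0.0844]
```

Call:
{"fn": "play_rows", "kwargs": {
  "plan": "0.0335 -0.0385 0 0 1;0 0 -0.03 0 1;0 0 -0.03 0 1;0 0 -0.03 0 1;0 0 -0.03 0 1;0 0 -0.031 0 1;0 0 0 0 1;0 0 0 0 0;0 0 0 0 -1;0 0 0 0 -1"
}}

```text
t: 2.75
eef_pos: [0.6166, -0.0024, 0.0654]
tool_rot: [3.141, 0.003, 2.915]
force: [-0.2, 0.5, -0.7]
opening: 0.806
grasp_force: 0.0
```

Call:
{"fn": "play_rows", "kwargs": {
  "plan": "0 0 0 0 -1;0 0 0 0 -1;0 0 0 0 -1;0 0 0 0 -1;0 0 0 0 -1;0 0 0 0 -1"
}}

```text
t: 3.35
eef_pos: [0.616, -0.0028, 0.0637]
tool_rot: [3.142, 0.0, 2.915]
force: [0.3, -1.0, 1.3]
opening: 0.418
grasp_force: 29.6
```

Call:
{"fn": "play_rows", "kwargs": {
  "plan": "0 0 0.012 0 -1;-0.0187 0.0043 0 0 -1;-0.0187 0.0043 0 0 -1;-0.0187 0.0043 0 0 -1;-0.0187 0.0043 0 0 -1;-0.0187 0.0043 0 0 -1;0 0 0 0 -1;0 0 0 0 -1;0 0 0 0 -1"
}}

```text
t: 4.25
eef_pos: [0.5235, 0.0187, 0.0761]
tool_rot: [3.141, 0.001, 2.915]
force: [-0.1, -0.4, -0.5]
opening: 0.416
grasp_force: 29.6
```

Run:
```python
from h import *
print(readout.observe()['eef_pos'])
a,_=grab('scene','s2');s,w,W,T=wristworld('w2')
cv2.imwrite('pics/c2.png',np.hstack([cv2.resize(a[170:300,230:370],(420,390),interpolation=3),cv2.resize(w[60:320,80:330],(375,390))]))
```

```text
[0.52347495 0.01867573 0.07605183]
```

View pics/c2.png

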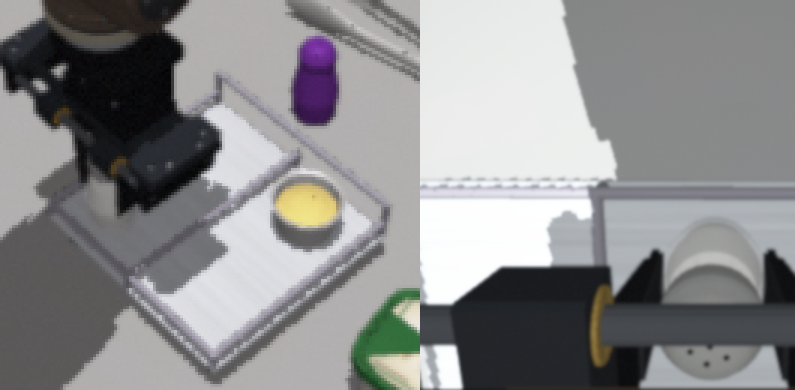

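The old shaker is held upright just above the deck. In the wrist picture its front edge is near (275,204) and the front rail near row 187. I'll compute the gap.

Run:
```python
from h import *
c=camera_info('wrist'); s=readout.observe()
T=np.eye(4);T[:3,:3]=Rn.from_euler('xyz',s['tool_rot']).as_matrix();T[:3,3]=s['eef_pos'];T=T@c['tool_from_camera']
ex=np.array([.9744,-.225]);ey=np.array([.225,.9744]);o=np.array([.578,-.046])
def ray(u,v,z):
    r=T[:3,:3]@[(u-c['cx'])/c['fx'],(v-c['cy'])/c['fy'],1]; p=(T[:3,3]+r*(z-T[2,3])/r[2])[:2]; return ((p-o)@ex).round(4),((p-o)@ey).round(4)
g=cv2.cvtColor(cv2.imread('pics/w2.png'),cv2.COLOR_BGR2GRAY)
for u in (235,275): print(u,list(map(int,g[178:225,u])))
for v in (183,187,191,200,204,208): print(v,ray(275,v,.046),ray(275,v,.042))
print('tcp local',(s['eef_pos'][:2]-o)@ex,(s['eef_pos'][:2]-o)@ey)
```

```text
235 [136, 135, 141, 155, 165, 157, 139, 124, 122, 127, 132, 130, 124, 120, 130, 153, 171, 177, 178, 179, 179, 179, 180, 180, 179, 178, 178, 177, 178, 178, 179, 181, 183, 182, 179, 178, 176, 176, 177, 177, 177, 176, 175, 175, 175, 176, 169]
275 [136, 137, 141, 153, 161, 152, 133, 121, 121, 127, 132, 131, 123, 118, 123, 147, 167, 176, 177, 179, 179, 179, 179, 178, 177, 173, 166, 160, 157, 155, 148, 142, 144, 149, 153, 156, 157, 157, 157, 158, 157, 157, 157, 157, 158, 159, 159]
183 (np.float64(-0.0993), np.float64(0.0511)) (np.float64(-0.0986), np.float64(0.0511))
187 (np.float64(-0.0966), np.float64(0.0511)) (np.float64(-0.0959), np.float64(0.0511))
191 (np.float64(-0.0939), np.float64(0.0511)) (np.float64(-0.0931), np.float64(0.0511))
200 (np.float64(-0.0876), np.float64(0.0511)) (np.float64(-0.0867), np.float64(0.0511))
204 (np.float64(-0.0848), np.float64(0.0511)) (np.float64(-0.0838), np.float64(0.0511))
208 (np.float64(-0.082), np.float64(0.0511)) (np.float64(-0.0809), np.float64(0.0511))
tcp local -0.06799047184758587 0.05068325168013123
```

Call:
{"fn": "play_rows", "kwargs": {
  "plan": "0 0 -0.006 0 -1;0 0 -0.004 0 -1;0 0 0 0 -1;0 0 0 0 -1;0 0 0 0 -1"
}}

```text
t: 4.85
eef_pos: [0.5225, 0.0188, 0.0656]
tool_rot: [3.142, 0.0, 2.915]
force: [0.1, -0.3, -1.3]
opening: 0.415
grasp_force: 29.6
```

Call:
{"fn": "play_rows", "kwargs": {
  "plan": "-0.001 0.0002 0 0 -1;0 0 0 0 -1;0 0 0 0 -1"
}}

```text
t: 5.15
eef_pos: [0.5214, 0.0191, 0.0658]
tool_rot: [3.141, 0.0, 2.915]
force: [0.0, 0.4, -0.6]
opening: 0.419
grasp_force: 29.6
```

Call:
{"fn": "play_rows", "kwargs": {
  "plan": "-0.001 0.0002 0 0 -1;0 0 0 0 -1;0 0 0 0 -1"
}}

```text
t: 5.45
eef_pos: [0.5204, 0.0193, 0.0657]
tool_rot: [3.142, 0.0, 2.915]
force: [-0.2, 0.3, -0.9]
opening: 0.415
grasp_force: 29.6
```

Call:
{"fn": "play_rows", "kwargs": {
  "plan": "-0.002 0.0005 0 0 -1;0 0 0 0 -1;0 0 0 0 -1"
}}

```text
t: 5.75
eef_pos: [0.5184, 0.0198, 0.0657]
tool_rot: [3.142, 0.0, 2.915]
force: [0.5, -0.4, -1.1]
opening: 0.419
grasp_force: 29.6
```

Call:
{"fn": "play_rows", "kwargs": {
  "plan": "-0.001 0.0002 0 0 -1;0 0 0 0 -1;0 0 0 0 -1"
}}

```text
t: 6.05
eef_pos: [0.5174, 0.02, 0.0657]
tool_rot: [3.142, 0.0, 2.915]
force: [0.6, -0.2, -0.6]
opening: 0.417
grasp_force: 29.6
```

Call:
{"fn": "play_rows", "kwargs": {
  "plan": "-0.001 0.0002 0 0 -1;0 0 0 0 -1;0 0 0 0 -1"
}}

```text
t: 6.35
eef_pos: [0.5164, 0.0202, 0.0657]
tool_rot: [3.141, 0.0, 2.915]
force: [-0.1, -0.3, -1.0]
opening: 0.41
grasp_force: 29.5
```

Run:
```python
from h import *
s,w,W,T=wristworld('w3')
ex=np.array([.9744,-.225]);ey=np.array([.225,.9744]);o=np.array([.578,-.046])
c=camera_info('wrist')
def ray(u,v,z):
    r=T[:3,:3]@[(u-c['cx'])/c['fx'],(v-c['cy'])/c['fy'],1]; p=(T[:3,3]+r*(z-T[2,3])/r[2])[:2]; return ((p-o)@ex).round(4)
g=cv2.cvtColor(w,cv2.COLOR_BGR2GRAY)
for u in (235,275): print(u,list(map(int,g[170:230,u])))
for v in range(180,216,4): print(v,ray(275,v,.047),ray(275,v,.035))
m=(np.abs((W[...,:2]-o)@ex+.07)<.04)&(np.abs((W[...,:2]-o)@ey-.049)<.018)
for lo,hi in((.035,.05),(.05,.065),(.065,.085),(.105,.125)):
    k=m&(W[...,2]>lo)&(W[...,2]<hi); q=(W[k][:,:2]-o)@ex; print(lo,k.sum(),np.percentile(q,[2,50,98]).round(4) if k.sum() else 0)
cv2.imwrite('pics/c3.png',cv2.resize(w[150:290,200:350],(750,600)[:1]+(600,)) if 0 else cv2.resize(w[150:270,200:350],(750,600),interpolation=3))
```

```text
235 [138, 137, 138, 138, 138, 138, 138, 138, 137, 138, 138, 138, 138, 138, 138, 137, 138, 137, 138, 138, 138, 135, 139, 152, 164, 171, 167, 149, 126, 118, 124, 130, 132, 127, 121, 120, 135, 158, 173, 177, 178, 179, 180, 180, 179, 179, 178, 177, 177, 177, 177, 179, 180, 181, 176, 154, 117, 76, 48, 31]
275 [138, 138, 138, 138, 138, 138, 138, 138, 137, 138, 138, 138, 138, 138, 137, 137, 138, 138, 138, 138, 136, 135, 138, 150, 162, 169, 166, 151, 129, 120, 124, 130, 132, 128, 122, 120, 129, 143, 145, 141, 143, 149, 154, 155, 156, 158, 157, 157, 158, 158, 158, 157, 158, 158, 159, 159, 163, 171, 182, 188]
180 -0.1101 -0.1081
184 -0.1075 -0.1054
188 -0.1049 -0.1026
192 -0.1023 -0.0999
196 -0.0997 -0.0971
200 -0.0971 -0.0943
204 -0.0944 -0.0915
208 -0.0918 -0.0886
212 -0.0891 -0.0858
0.035 564 [-0.0978 -0.0951 -0.0886]
0.05 262 [-0.0941 -0.0924 -0.0835]
0.065 1033 [-0.0934 -0.0899 -0.0737]
0.105 2290 [-0.0911 -0.0739 -0.0633]
```

View pics/c3.png

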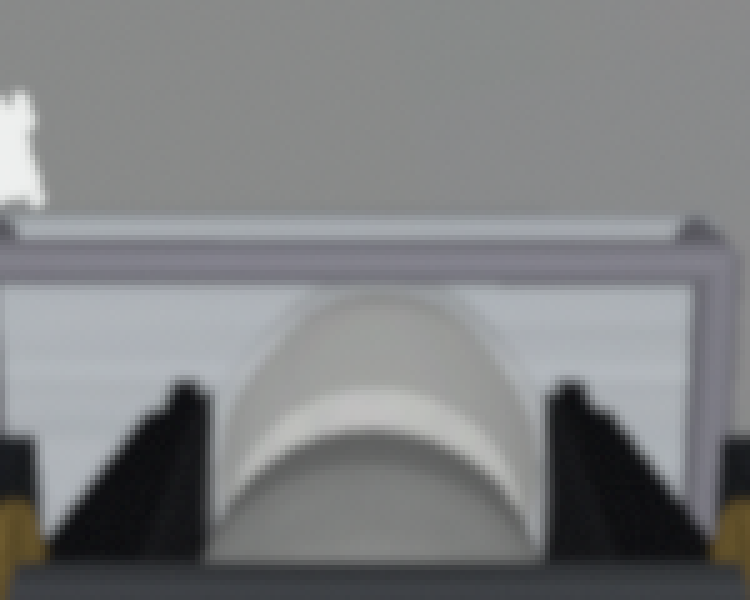

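The crop shows the clear body's edge just meeting the front rail (around (375,285)), upright between the pads. Set down, release, rise.

Call:
{"fn": "play_rows", "kwargs": {
  "plan": "0 0 -0.0015 0 -1;0 0 0 0 -1;0 0 0 0 -1;0 0 0 0 -0.2;0 0 0 0 0.3;0 0 0 0 1;0 0 0 0 1;0 0 0 0 1;0 0 0 0 1;0 0 0 0 1"
}}

```text
t: 7.4
eef_pos: [0.5164, 0.0202, 0.0642]
tool_rot: [3.142, 0.0, 2.915]
force: [0.4, 0.2, 0.3]
opening: 0.863
grasp_force: 0.0
```

Call:
{"fn": "play_rows", "kwargs": {
  "plan": "0 0 0.02 0 1;0 0 0.04 0 1;0 0 0.05 0 1;0 0 0.04 0 1;0 0.04 0 0 1;0 0.045 0 0 1;0 0.045 0 0 1;0 0.045 0 0 1;0 0.04 0 0 1;0 0 0 0 1"
}}

```text
t: 8.4
eef_pos: [0.5159, 0.239, 0.214]
tool_rot: [3.141, -0.0, 2.919]
force: [-0.4, -0.6, 0.9]
opening: 1.002
grasp_force: 0.0
```

Run:
```python
from h import *
s=readout.observe(); print(s['eef_pos'],s['opening'])
grab('top','t4'); W=world('top',np.load('pics/t4.npy'))[...,:3]
ex=np.array([.9744,-.225]);ey=np.array([.225,.9744]);o=np.array([.578,-.046])
blobs(W,.095,.125,(.45,.7,-.1,.08))
s,p,W,T=wristworld('w4')
blobs(W,.075,.125,(.4,.7,-.1,.38))
```

```text
[0.51593213 0.23897395 0.21398426] 1.0020327284443178
[274. 257.] 179 zmax 0.1218 circ [array([0.5192, 0.016 ]), np.float64(0.0171)] med [0.5197 0.0162 0.115 ]
[313. 165.] 886 zmax 0.0898 circ [array([0.4944, 0.2818]), np.float64(0.0172)] med [0.4931 0.2809 0.0854]
[ 78. 232.] 318 zmax 0.1057 circ [array([0.5107, 0.0268]), np.float64(0.0145)] med [0.5065 0.0294 0.0847]
```

Call:
{"fn": "play_rows", "kwargs": {
  "plan": "-0.022 0.044 -0.03 0 1;0 0 -0.03 0 1;0 0 0 0 1;0 0 0 0 1;0 0 0 0 1"
}}

```text
t: 9.0
eef_pos: [0.4984, 0.2726, 0.1596]
tool_rot: [3.141, 0.002, 2.913]
force: [-0.4, -0.4, -0.5]
opening: 0.998
grasp_force: 0.0
```

Call:
{"fn": "play_rows", "kwargs": {
  "plan": "-0.0045 0.0085 0 0 1;0 0 -0.03 0 1;0 0 -0.03 0 1;0 0 0 0 1;0 0 0 0 1"
}}

```text
t: 9.5
eef_pos: [0.4931, 0.2821, 0.099]
tool_rot: [3.141, 0.0, 2.915]
force: [0.2, -0.4, 1.0]
opening: 1.004
grasp_force: 0.0
```

Call:
{"fn": "play_rows", "kwargs": {
  "plan": "0.0008 -0.001 -0.03 0 1;0 0 -0.025 0 1;0 0 -0.011 0 1;0 0 0 0 1;0 0 0 0 0;0 0 0 0 -1;0 0 0 0 -1;0 0 0 0 -1;0 0 0 0 -1;0 0 0 0 -1"
}}

```text
t: 10.5
eef_pos: [0.4937, 0.2809, 0.0323]
tool_rot: [3.141, 0.0, 2.915]
force: [-0.3, 0.8, -0.1]
opening: 0.559
grasp_force: 0.0
```

Call:
{"fn": "play_rows", "kwargs": {
  "plan": "0 0 0 0 -1;0 0 0 0 -1;0 0 0 0 -1"
}}

```text
t: 10.8
eef_pos: [0.4938, 0.2809, 0.0322]
tool_rot: [3.141, 0.0, 2.915]
force: [1.0, 1.1, 0.6]
opening: 0.42
grasp_force: 29.7
```

Call:
{"fn": "play_rows", "kwargs": {
  "plan": "0 0 0.015 0 -1;0 0 0.035 0 -1;0 0 0.04 0 -1;0 0 0.04 0 -1;0 0 0.03 0 -1;0 0 0 0 -1;0.017 -0.036 0 0 -1;0.017 -0.036 0 0 -1;0.017 -0.036 0 0 -1;0.017 -0.036 0 0 -1"
}}

```text
t: 11.8
eef_pos: [0.5616, 0.1354, 0.1909]
tool_rot: [-3.141, -0.002, 2.915]
force: [1.5, 0.3, -1.6]
opening: 0.42
grasp_force: 29.7
```

Call:
{"fn": "play_rows", "kwargs": {
  "plan": "0.017 -0.036 0 0 -1;0.017 -0.036 0 0 -1;0.017 -0.036 0 0 -1;0.017 -0.036 0 0 -1;0 0 0 0 -1;0 0 0 0 -1;0 0 0 0 -1;0 0 0 0 -1"
}}

```text
t: 12.6
eef_pos: [0.6292, -0.0061, 0.1918]
tool_rot: [3.141, -0.001, 2.916]
force: [-0.2, -0.2, -1.4]
opening: 0.421
grasp_force: 29.7
```

Call:
{"fn": "play_rows", "kwargs": {
  "plan": "0.001 -0.0015 -0.03 0 -1;0 0 -0.03 0 -1;0 0 -0.03 0 -1;0 0 -0.02 0 -1;0 0 -0.012 0 -1;0 0 0 0 -1;0 0 0 0 -1;0 0 0 0 -1"
}}

```text
t: 13.4
eef_pos: [0.6312, -0.0085, 0.0714]
tool_rot: [3.141, 0.002, 2.915]
force: [-0.1, -0.7, -1.2]
opening: 0.423
grasp_force: 29.7
```

Run:
```python
from h import *
a,_=grab('scene','s5'); cv2.imwrite('pics/c5.png',cv2.resize(a[160:300,220:370],(750,600)[:1]+(600,),interpolation=3) if 0 else cv2.resize(a[170:290,225,None:].reshape(-1,1,3) if 0 else a[170:290,225:375],(750,600),interpolation=3))
```

```text
(no output)
```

View pics/c5.png

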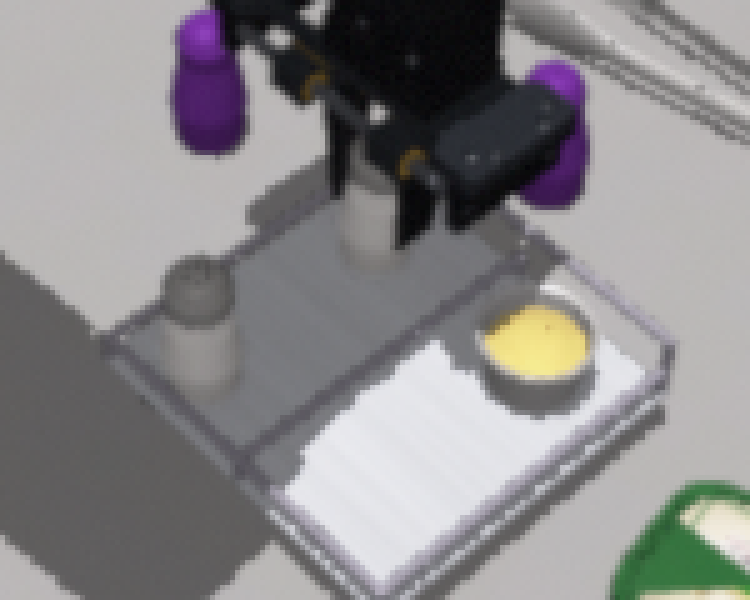

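The old shaker stands upright at the front rail (crop 200,340), the new one hangs over the back half (372,220), and the cup is undisturbed (540,345). Now I'll lower the last 9 mm.

Call:
{"fn": "play_rows", "kwargs": {
  "plan": "-0.001 0.0005 -0.005 0 -1;0 0 -0.003 0 -1;0 0 0 0 -1;0 0 0 0 -1;0 0 0 0 -1"
}}

```text
t: 13.95
eef_pos: [0.6296, -0.0082, 0.0621]
tool_rot: [3.142, -0.0, 2.915]
force: [-0.4, 0.2, -0.6]
opening: 0.419
grasp_force: 29.7
```

Call:
{"fn": "play_rows", "kwargs": {
  "plan": "0 0 -0.001 0 -1;0 0 0 0 -1;0 0 0 0 -1"
}}

```text
t: 14.25
eef_pos: [0.6299, -0.0082, 0.062]
tool_rot: [3.141, 0.001, 2.915]
force: [-2.5, 0.8, 7.6]
opening: 0.419
grasp_force: 30.0
```

Contact with the deck (7.6 N), so release and rise.

Call:
{"fn": "play_rows", "kwargs": {
  "plan": "0 0 0.0005 0 -1;0 0 0 0 -0.2;0 0 0 0 0.3;0 0 0 0 1;0 0 0 0 1;0 0 0 0 1;0 0 0 0 1;0 0 0 0 1"
}}

```text
t: 15.05
eef_pos: [0.6296, -0.0082, 0.0615]
tool_rot: [3.142, -0.0, 2.915]
force: [0.4, -0.9, -0.3]
opening: 0.874
grasp_force: 0.0
```

Call:
{"fn": "play_rows", "kwargs": {
  "plan": "0 0 0.02 0 1;0 0 0.04 0 1;0 0 0.04 0 1;0 0 0.05 0 1;-0.02 0.045 0 0 1;-0.02 0.045 0 0 1;-0.02 0.045 0 0 1;-0.02 0.045 0 0 1;-0.02 0.045 0 0 1;0 0 0 0 1"
}}

```text
t: 16.05
eef_pos: [0.5272, 0.2211, 0.2119]
tool_rot: [3.141, -0.0, 2.92]
force: [-0.9, -0.7, 1.5]
opening: 1.001
grasp_force: 0.0
```

Run:
```python
from h import *
s=readout.observe(); print(s['t'],s['eef_pos'],s['force'])
p,_=grab('top','t6'); W=world('top',np.load('pics/t6.npy'))[...,:3]
ex=np.array([.9744,-.225]);ey=np.array([.225,.9744]);o=np.array([.578,-.046])
blobs(W,.095,.125,(.45,.72,-.1,.08));blobs(W,.055,.08,(.55,.68,-.16,-.06))
for q in((.519,.018),(.630,-.008)): print((np.array(q)-o)@ex,(np.array(q)-o)@ey)
a,_=grab('scene','s6')
cv2.imwrite('pics/c6.png',np.hstack([cv2.resize(a[160:300,230:370],(400,400),interpolation=3),cv2.resize(p[170:300,240:370],(400,400),interpolation=3)]))
```

```text
16.05 [0.52722742 0.22111026 0.21189468] [-0.87435495 -0.71840086  1.51012786]
[286. 210.] 170 zmax 0.1212 circ [array([ 0.629 , -0.0106]), np.float64(0.0172)] med [ 0.6273 -0.0099  0.1153]
[273. 258.] 177 zmax 0.1213 circ [array([0.5171, 0.0177]), np.float64(0.0171)] med [0.5174 0.0183 0.1154]
[327. 199.] 104 zmax 0.0725 circ [array([ 0.6613, -0.1096]), np.float64(0.0502)] med [ 0.6601 -0.1098  0.0679]
[328. 217.] 423 zmax 0.0699 circ [array([ 0.6164, -0.1123]), np.float64(0.0306)] med [ 0.617  -0.1132  0.0596]
-0.07188959999999994 0.049086600000000015
0.042118800000000046 0.04872720000000001
```

View pics/c6.png

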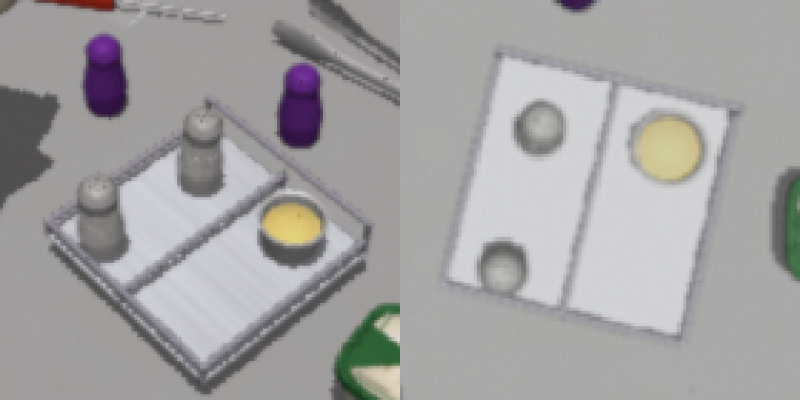

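Both shakers stand upright: the old one at the front rail (crop 100,220) and the new one in the back half (202,155). The cup hasn't moved, and the gripper is clear.

```bash
python3 -c "
from cell import ticket; print(ticket.finish_job())"
```

```text
the job is handed in; nothing more can be done
None
```

The job is handed in: the old shaker stands upright against the front rail of the left row, the new one stands upright behind it in the back half, and the cup and the purple look-alikes were left alone; it took about 16 s.

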